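# Crisscross tightening of a dust-duct inspection cover

## Task

Finish tightening the round inspection cover of the duct fitting, which has four black tee handles, in crisscross order and in two passes, clockwise seen from above. First pass: two opposite handles still point at the cover's centre; turn each of these only halfway, 45 degrees, to match the other two, which are already there. Second pass: turn all four the remaining 45 degrees fully home to their stops, both handles of one opposite pair first, then both of the other pair.

Things in the scene. Friction and masses are not known exactly. Their poses are not given: they have to be found in the camera images.
- fitting: Round duct fitting fixed to the bench; origin: centre of its underside, x along its side pipe (reach 160 mm), z up. Flat aluminium cover 250 mm across, top 80 above the bench, brass plug (28 across, 10 high) in the middle. On it four tee bolts: black bar 54 mm long, 14 thick, 30 high, its centre 31 above the cover, on a 12 shank at the bar's middle. Not the smaller two-handled fitting.
- tee_a (a joint): Turn (rad) of tee bolt A, 90 mm from the cover's centre, 45 deg counterclockwise (from above) from the fitting's x axis; C is opposite. 0 = loose, bar pointing at the cover's centre; grows clockwise from above; 0.79 = half tight; 1.57 = home, hard stop, bar square to the line to the centre. Starts 0.70 to 0.87. Stays where left, takes 0.12 N m, does not rise or sink.
- tee_b (a joint): Turn (rad) of tee bolt B, 90 mm from the cover's centre, 135 deg counterclockwise (from above) from the fitting's x axis; D is opposite. 0 = loose, bar pointing at the cover's centre; grows clockwise from above; 0.79 = half tight; 1.57 = home, hard stop, bar square to the line to the centre. Starts 0 to 0.12. Stays where left, takes 0.12 N m, does not rise or sink.
- tee_c (a joint): Turn (rad) of tee bolt C, 90 mm from the cover's centre, 225 deg counterclockwise (from above) from the fitting's x axis; A is opposite. 0 = loose, bar pointing at the cover's centre; grows clockwise from above; 0.79 = half tight; 1.57 = home, hard stop, bar square to the line to the centre. Starts 0.70 to 0.87. Stays where left, takes 0.12 N m, does not rise or sink.
- tee_d (a joint): Turn (rad) of tee bolt D, 90 mm from the cover's centre, 315 deg counterclockwise (from above) from the fitting's x axis; B is opposite. 0 = loose, bar pointing at the cover's centre; grows clockwise from above; 0.79 = half tight; 1.57 = home, hard stop, bar square to the line to the centre. Starts 0 to 0.12. Stays where left, takes 0.12 N m, does not rise or sink.

How it is judged:
By the outcome, as a careful person would: the job done as asked, in the order asked, and still so for the second after the job is handed in, with the robot touching nothing.
It also fails if it takes over 67 s, if anything falls off the work surface, if the arm or the gripper's body presses on something with over 40 N, if the wrist force passes 120 N, or if a joint passes its speed limit or range.

## Robot

A 6-joint arm with a two-finger parallel gripper is mounted at the origin on the work surface. World frame = base frame: x ahead of the robot, y to its left, z up, the work surface at z = 0. Lengths are in mm, angles in rad, forces in N, time in s.
With the tool pointing down it reaches from about 250 to 800 mm from the base axis. Payload 8.5 kg.
Tool frame: the origin (TCP) lies on the centre line of the jaws, within the pads' length; the fingertips stand 8 mm ahead of it and the grasp point (between the pads) lies 11 mm behind it; z points along the fingers, y is the direction in which the jaws open and shut (so a half turn about z gives the same grasp; the last joint's range is limited). The gripper opens to 85 mm and grips with 20 to 120 N. Pads are 22 mm wide; open, the fingers measure 114 mm over their backs; the gripper's body (76 mm by 85 mm) begins 54 mm behind the grasp point. The pads swing forward as they close: fully open they stand 13 mm farther back than shut.
Start: joints at [1.113, 0.238, -0.013, 1.319, 0, 1.571], TCP at [232.016, 470.901, 239.276] pointing down, gripper open.
Joint ranges: [-2.66, 2.66], [-1.03, 1.9], [-1.14, 1.46], [-1.82, 2.27], [-1.45, 1.34], [-3.14, 3.14]. Speed limits (rad/s): [2.22, 2.22, 2.79, 3.14, 3.14, 3.14].

## Interface

Orientations are given as a unit quaternion [x, y, z, w].
In Python, from bench import robot gives the robot as it stands.
- The arm moves only by the tool jog_arm, never from a script. Its argument "motion" is a list of rows, each an object with "xyz": the shift along the world's x, y, z in m, a list of three; "roll": the turn about the world's z in degrees. A call has 1 to 10 rows; each row is the pose to reach, as a shift and turn from the pose commanded when the call began; what a row does not reach only later rows make up. A row lasts 1/10 s, in which the tool goes at most 50 mm and 8.59 degrees, less where a joint would pass 70% of its speed; a pose out of reach is approached as far as the arm can. A call with a gripper value outside its range is refused whole. "claw" is the finger opening in m, from 0 to 0.0854, set as the call begins (left out, the last holds). The fingers move at their own pace and stop on an object; "force" is the grip in N (left out, the last holds). Time passes only in rows, so rows that repeat a pose let the fingers close. It gives the time, the measured TCP pose, the force and the opening at its end, in the units of the state.
- robot.get_state(): the state, without advancing time (a new reading comes with each control period).
- robot.snapshot(name): name is "scene" or "top"; returns the picture (384x512x3 uint8, blue, green, red); there is no depth.
- robot.camera_info(name): a dict with "fx", "fy", "cx", "cy" (pixels), "R" (3x3) and "t" (3): a world point X has camera coordinates R X + t. Camera axes: x right, y down, z forward; pixel columns grow to the right and rows downward; lengths in mm; the calibration is good to about 2 mm. A picture is of the moment at which its call begins. camera_info takes no time and is no camera call.
- robot.finish_job(): hands the job in, once; it reports no verdict.
The state is a dict: "time_s": time; "joint_positions": joint angles; "qd": joint speeds; "tau": joint torques, N m; "tool_pos": TCP position; "orientation": TCP orientation; "force": force on the tool from outside, world axes, zero at the start; "ft_torque": the same for the moment, N m; "width": finger opening in mm.
Only numpy, scipy, OpenCV 4.12 (cv2) and the standard library are available. Lean on these libraries where they do the work, as an engineer would, in place of code of your own. Each camera call takes 0.05 s, during which the arm holds its last target.

## Working session

There is one attempt and no reset: what is moved stays moved. The work goes in short steps, Python scripts to look and compute and a tool call to move; the robot and the scene stay as the last step left them, time stands still between calls to the robot, and variables do not carry over. Pictures are saved under pics/ and viewed, and the job is handed in when it is done.

Besides the shell and the picture viewer there is one more tool, called after "Emit:" as name([rows], argument=value, ...), one row to a line, values as JSON. jog_arm: Moves the arm, as the interface text tells. Its arguments: {"type":"object","properties":{"motion":{"type":"array"},"claw":{"type":"number"},"force":{"type":"number"}},"required":["motion"]}

```bash
mkdir -p pics; ls; python3 - <<'E'
from bench import robot
import cv2
for n in("scene","top"):
    cv2.imwrite(f"pics/{n}0.png",robot.snapshot(n)); c=robot.camera_info(n); print(n,c)
print(robot.get_state())
E
```

```text
pics
scene {'fx': 439.9081755093169, 'fy': 439.9081755093169, 'cx': 257.4819547984533, 'cy': 183.00701281200807, 'R': array([[ 0.24318674,  0.96983842,  0.01654248],
       [ 0.81929597, -0.19624901, -0.53873969],
       [-0.519244  ,  0.14456753, -0.84230986]]), 't': array([-192.42968645, -407.17688096, 1115.77161467])}
top {'fx': 367.9681925146673, 'fy': 367.9681925146673, 'cx': 255.7567319114332, 'cy': 195.38361615914366, 'R': array([[ 0.01035426, -0.99949738, -0.02996302],
       [-0.98922788, -0.00586309, -0.14626626],
       [ 0.14601707,  0.03115474, -0.98879138]]), 't': array([ 56.40415865, 562.90144131, 644.04435855])}
{'time_s': 0.1, 'joint_positions': array([ 1.11301597e+00,  2.38705816e-01, -1.41314765e-02,  1.31919554e+00,
       -1.57054461e-05,  1.57081718e+00]), 'qd': array([ 7.24425526e-04,  1.57576192e-04,  2.88732836e-04, -3.16312481e-04,
        1.84378621e-05, -1.34778549e-03]), 'tau': array([ 1.97165909e-04, -5.39718354e+01,  3.46998668e+01,  1.34212649e-02,
        1.96540964e-05,  3.83180378e-06]), 'tool_pos': array([231.88071526, 470.63417263, 238.76473656]), 'orientation': array([ 2.26906894e-01,  9.73916259e-01, -6.03910323e-04, -1.32625169e-04]), 'force': array([ 0.11720442, -0.50860683,  0.52219498]), 'ft_torque': array([-0.0221776 ,  0.00203786, -0.00345019]), 'width': 85.23923133851146}
```

View pics/scene0.png

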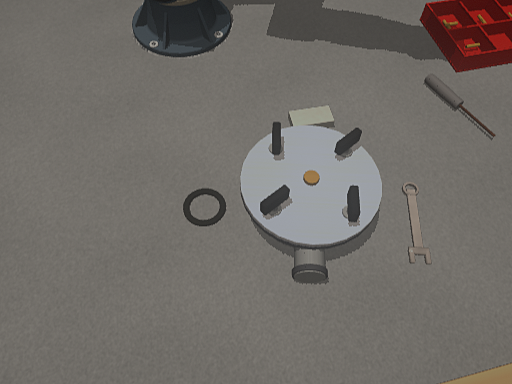

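View pics/top0.png

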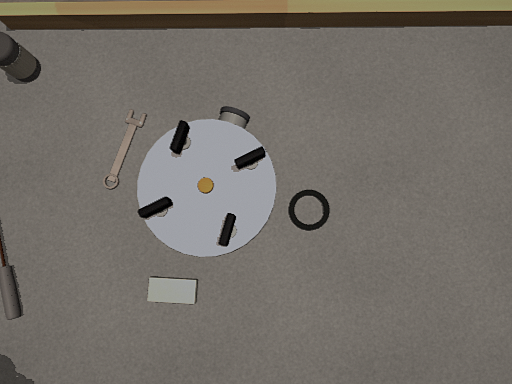

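```bash
cat > h.py <<'E'
import numpy as np,cv2
from bench import robot
def ray(n,uv,z):
    c=robot.camera_info(n);R=c["R"];t=c["t"];o=-R.T@t
    d=R.T@np.array([(uv[0]-c["cx"])/c["fx"],(uv[1]-c["cy"])/c["fy"],1.]);return o+d*(z-o[2])/d[2]
def bars(n,im,ctr=None):
    hsv=cv2.cvtColor(im,cv2.COLOR_BGR2HSV)
    m=((hsv[...,2]<55)).astype(np.uint8)
    k,l,s,ce=cv2.connectedComponentsWithStats(m,connectivity=4);out=[]
    for i in range(1,k):
        if 100<s[i,4]<900:
            p=ray(n,ce[i],111)
            ys,xs=np.nonzero(l==i);P=np.array([ray(n,(x,y),111)[:2] for x,y in zip(xs,ys)])
            w,v=np.linalg.eigh(np.cov(P.T));a=np.degrees(np.arctan2(v[1,1],v[0,1]))%180
            out.append((ce[i].round(1),s[i,4],p[:2].round(1),a.round(1),(np.sqrt(12*w)).round(0)))
    return out
E
python3 - <<'E'
from h import *
for n in("scene","top"):
    im=cv2.imread(f"pics/{n}0.png")
    hsv=cv2.cvtColor(im,cv2.COLOR_BGR2HSV)
    m=((hsv[...,2]>140)&(hsv[...,0]>90)&(hsv[...,0]<130)).astype(np.uint8)
    c=max(cv2.findContours(m,0,1)[0],key=cv2.contourArea)
    P=np.array([ray(n,p[0],80)[:2] for p in c],np.float32)
    (x,y),r=cv2.minEnclosingCircle(P);print(n,"cover",x,y,r)
    m=((hsv[...,1]>120)&(hsv[...,2]>100)&(hsv[...,0]<25)).astype(np.uint8)
    k,l,s,ce=cv2.connectedComponentsWithStats(m)
    for i in range(1,k):
        if 50<s[i,4]<500:print("plug?",ce[i],s[i,4],ray(n,ce[i],90)[:2])
    for b in bars(n,im):print(b)
E
```

```text
scene cover 576.8956909179688 148.1929931640625 124.04630279541016
plug? [311.09655172 176.48965517] 145 [577.7709987  147.67455957]
(array([275.7, 137. ]), np.int32(182), array([495.6, 105.6]), np.float64(163.3), array([16., 73.]))
(array([350.2, 139. ]), np.int32(220), array([530.5, 233. ]), np.float64(122.0), array([22., 63.]))
(array([204.1, 207.2]), np.int32(597), array([606.6, -43.3]), np.float64(28.6), array([71., 73.]))
top cover 574.0560302734375 148.79701232910156 124.02738189697266
plug? [205.02272727 184.78409091] 176 [573.58022068 148.43469631]Traceback (most recent call last):
  File "<stdin>", line 13, in <module>
  File "h.py", line 13, in bars
    ys,xs=np.nonzero(l==i);P=np.array([ray(n,(x,y),111)[:2] for x,y in zip(xs,ys)])
                                       ~~~^^^^^^^^^^^^^
  File "h.py", line 4, in ray
    c=robot.camera_info(n);R=c["R"];t=c["t"];o=-R.T@t
ValueError: time passes only in moves, steps and waits
```

```bash
sed -i 's/^def ray/_C={}\ndef info(n):\n    if n not in _C:_C[n]=robot.camera_info(n)\n    return _C[n]\ndef ray/; s/c=robot.camera_info(n);R/c=info(n);R/; s/<55/<70/' h.py
python3 - <<'E'
from h import *
C=np.array([575.3,148.5])
for n in("scene","top"):
    im=cv2.imread(f"pics/{n}0.png"); c=info(n); print(n,(-c["R"].T@c["t"]).round())
    for b in bars(n,im):
        d=b[2]-C; r=np.hypot(*d)
        if r<140: print(*b,"r",r.round(1),"ang",np.degrees(np.arctan2(d[1],d[0])).round(1))
im=cv2.imread("pics/top0.png")[100:270,120:300];cv2.imwrite("pics/topz.png",cv2.resize(im,None,fx=3.3,fy=3.3,interpolation=cv2.INTER_NEAREST)[:600])
E
```

```text
scene [960. -55. 724.]
[276.1 138.1] 277 [498.1 105.5] 163.5 [15. 71.] r 88.4 ang -150.9
[347.7 141.1] 359 [533.9 227.2] 123.9 [21. 66.] r 88.9 ang 117.7
[274.2 200. ] 430 [620.   68.9] 121.2 [22. 58.] r 91.3 ang -60.7
[353.  203.6] 394 [656.1 190.8] 158.6 [18. 63.] r 91.2 ang 27.6
[302.6 238. ] 323 [695.3  93.6] 67.8 [ 56. 190.] r 132.0 ang -24.6
top [462.  40. 721.]
[235.8 113.1] 193 [696.4  95. ] 65.0 [19. 59.] r 132.4 ang -23.8
[179.6 137. ] 390 [653.5 191.4] 166.1 [21. 56.] r 89.2 ang 28.7
[249.8 157.9] 354 [616.8  69.7] 117.8 [20. 52.] r 89.1 ang -62.2
[155.  207.5] 388 [530.7 228.1] 114.5 [19. 57.] r 91.2 ang 119.3
[226.9 229.4] 320 [495.  106.1] 164.5 [16. 54.] r 90.8 ang -152.2
```

View pics/topz.png

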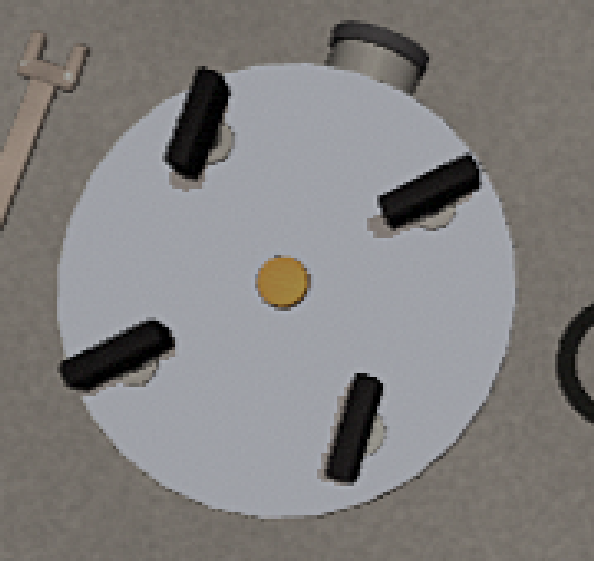

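Emit:
jog_arm([
  {"xyz": [0.037,-0.03,0],"roll": -4},
  {"xyz": [0.075,-0.061,0],"roll": -9},
  {"xyz": [0.112,-0.091,0],"roll": -13},
  {"xyz": [0.15,-0.121,0],"roll": -18},
  {"xyz": [0.188,-0.152,0],"roll": -22},
  {"xyz": [0.225,-0.182,0],"roll": -27},
  {"xyz": [0.263,-0.213,0],"roll": -31},
  {"xyz": [0.3006,-0.2432,-0.02],"roll": -36},
  {"xyz": [0.3006,-0.2432,-0.06],"roll": -36},
  {"xyz": [0.3006,-0.2432,-0.08],"roll": -36},
], claw=0.05, force=40)

```text
time_s: 1.1
tool_pos: [532.6, 225.6, 155.9]
orientation: [0.518, 0.855, -0.002, -0.001]
force: [-0.6, 0.1, 0.1]
width: 49.8
```

```bash
cat > s.py <<'E'
from h import *
import sys
from scipy.spatial.transform import Rotation as Ro
s=robot.get_state();y=Ro.from_quat(s["orientation"]).apply([0,1,0])
print(s["time_s"],s["tool_pos"].round(1),"psi",np.degrees(np.arctan2(y[1],y[0])).round(1),"q6",np.degrees(s["joint_positions"][5]).round(1),s["force"].round(1),s["ft_torque"].round(2),s["width"].round(1))
for n in sys.argv[2:]:
    im=robot.snapshot(n);cv2.imwrite(f"pics/{n}{sys.argv[1]}.png",im)
    z=im[80:280,200:420] if n=="scene" else im[90:270,110:310]
    cv2.imwrite(f"pics/{n}{sys.argv[1]}z.png",cv2.resize(z,None,fx=2.9,fy=2.9))
    C=np.array([575.3,148.5])
    for b in bars(n,im):
        d=b[2]-C; r=np.hypot(*d)
        if 75<r<105: print(n,*b,"r",r.round(1),"ang",np.degrees(np.arctan2(d[1],d[0])).round(1))
E
python3 s.py 1 scene top
```

```text
Traceback (most recent call last):
  File "s.py", line 5, in <module>
    print(s["time_s"],s["tool_pos"].round(1),"psi",np.degrees(np.arctan2(y[1],y[0])).round(1),"q6",np.degrees(s["joint_positions"][5]).round(1),s["force"].round(1),s["ft_torque"].round(2),s["width"].round(1))
                                                                                                                                                                                            ^^^^^^^^^^^^^^^^
AttributeError: 'float' object has no attribute 'round'
```

```bash
sed -i 's/s\["width"\].round(1)/round(s["width"],1)/' s.py; python3 s.py 1 scene top
```

```text
1.1 [532.6 225.6 155.9] psi 27.6 q6 85.4 [-0.6  0.1  0.1] [0.02 0.03 0.04] 49.8
scene [276. 138.] 276 [498.  105.5] 163.4 [15. 71.] r 88.5 ang -150.9
scene [274.1 199.9] 423 [619.8  68.8] 121.0 [21. 59.] r 91.3 ang -60.8
scene [353.1 203.7] 384 [656.3 190.8] 158.7 [18. 63.] r 91.4 ang 27.6
top [179.6 137.1] 380 [653.3 191.5] 165.7 [21. 55.] r 89.1 ang 28.9
top [249.8 157.8] 348 [617.   69.7] 117.7 [20. 52.] r 89.2 ang -62.1
top [227.  229.3] 313 [495.1 106. ] 164.9 [16. 54.] r 90.8 ang -152.1
```

```bash
python3 s.py 2 top
```

```text
1.2 [530.9 226.3 155.9] psi 27.7 q6 85.4 [ 0.  -0.6  0.7] [0. 0. 0.] 50.3
top [179.6 137.1] 379 [653.3 191.5] 165.7 [21. 55.] r 89.1 ang 28.9
top [249.8 157.8] 348 [617.   69.7] 117.7 [20. 52.] r 89.2 ang -62.1
top [227.  229.4] 312 [495. 106.] 164.7 [16. 54.] r 90.9 ang -152.1
```

View pics/scene1z.png

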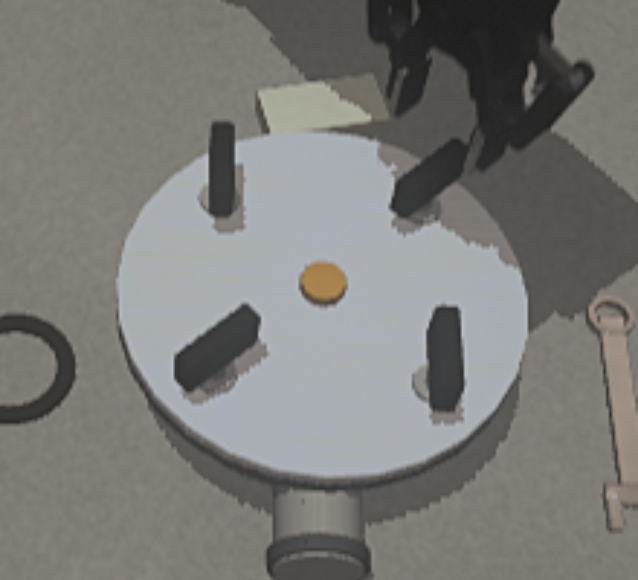

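View pics/top2z.png

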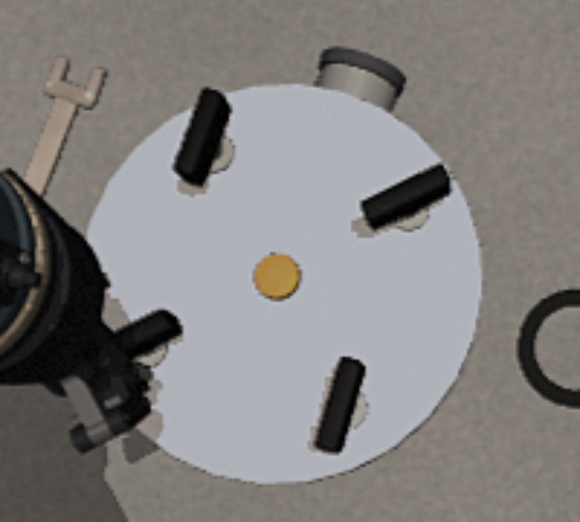

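Emit:
jog_arm([
  {"xyz": [0.0015,0.0014,-0.02],"roll": 0},
  {"xyz": [0.0015,0.0014,-0.04],"roll": 0},
  {"xyz": [0.0015,0.0014,-0.05],"roll": 0},
  {"xyz": [0.0015,0.0014,-0.05],"roll": 0},
  {"xyz": [0.0015,0.0014,-0.05],"roll": 0},
])

```text
time_s: 1.75
tool_pos: [534.5, 229.5, 110.5]
orientation: [0.517, 0.856, 0.0, 0.0]
force: [0.6, -0.1, 0.8]
width: 49.6
```

```bash
python3 s.py 3 scene
```

```text
1.75 [534.5 229.5 110.5] psi 27.8 q6 85.4 [ 0.6 -0.1  0.8] [-0.03 -0.03 -0.04] 49.6
scene [276. 138.] 275 [497.9 105.6] 163.4 [15. 71.] r 88.5 ang -151.0
scene [274.1 199.9] 421 [619.8  68.8] 121.0 [21. 59.] r 91.3 ang -60.8
scene [353.  203.6] 384 [656.2 190.8] 158.6 [18. 64.] r 91.3 ang 27.6
```

View pics/scene3z.png

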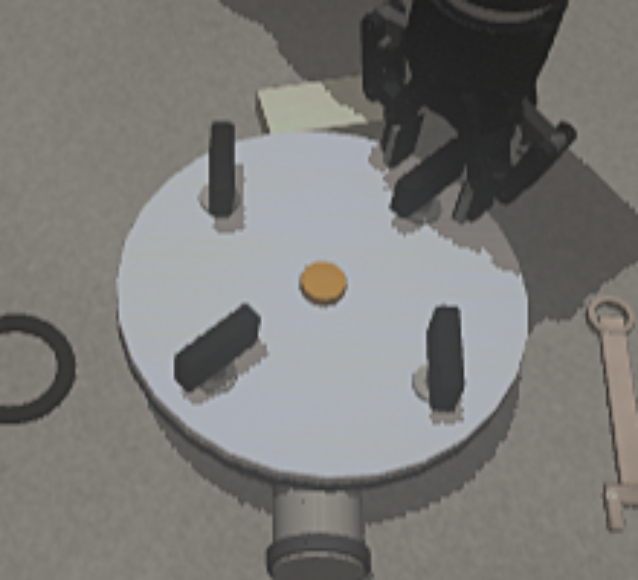

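Emit:
jog_arm([
  {"xyz": [-0.0015,-0.0014,-0.004],"roll": -0.5},
  {"xyz": [-0.0015,-0.0014,-0.004],"roll": -0.5},
  {"xyz": [-0.0015,-0.0014,-0.004],"roll": -0.5},
  {"xyz": [-0.0015,-0.0014,-0.004],"roll": -0.5},
  {"xyz": [-0.0015,-0.0014,-0.004],"roll": -0.5},
  {"xyz": [-0.0015,-0.0014,-0.004],"roll": -0.5},
], claw=0.0, force=40)

```text
time_s: 2.4
tool_pos: [532.4, 227.5, 105.6]
orientation: [0.521, 0.854, -0.0, -0.0]
force: [-3.8, -1.6, 4.4]
width: 13.5
```

```bash
python3 s.py 4 
```

```text
2.4 [532.4 227.5 105.6] psi 27.3 q6 85.9 [-3.8 -1.6  4.4] [-0.33  0.63 -0.12] 13.5
```

Emit:
jog_arm([
  {"xyz": [0,0,0],"roll": -5},
  {"xyz": [0,0,0],"roll": -12},
  {"xyz": [0,0,0],"roll": -19},
  {"xyz": [0,0,0],"roll": -26},
  {"xyz": [0,0,0],"roll": -33},
  {"xyz": [0,0,0],"roll": -40},
  {"xyz": [0,0,0],"roll": -44},
  {"xyz": [0,0,0],"roll": -44},
  {"xyz": [0,0,0],"roll": -44},
])

```text
time_s: 3.3
tool_pos: [531.8, 227.5, 105.6]
orientation: [0.802, 0.597, -0.001, -0.0]
force: [-6.3, -2.2, 7.8]
width: 13.2
```

```bash
python3 s.py 5 scene
```

```text
3.3 [531.8 227.5 105.6] psi -16.7 q6 129.9 [-6.3 -2.2  7.8] [-0.33  1.06 -0.09] 13.2
scene [276.1 138.1] 277 [498.1 105.5] 163.5 [15. 71.] r 88.4 ang -150.9
scene [274.2 200. ] 426 [619.9  68.9] 121.0 [22. 59.] r 91.2 ang -60.7
scene [353.1 203.6] 387 [656.2 190.9] 158.6 [18. 64.] r 91.3 ang 27.7
```

Emit:
jog_arm([
  {"xyz": [0,0,0],"roll": 0},
  {"xyz": [0,0,0],"roll": 0},
  {"xyz": [0,0,0],"roll": 0},
  {"xyz": [0,0,0.02],"roll": 0},
  {"xyz": [0,0,0.055],"roll": 4},
  {"xyz": [0.017,-0.032,0.065],"roll": 12},
  {"xyz": [0.036,-0.068,0.065],"roll": 20},
  {"xyz": [0.055,-0.104,0.065],"roll": 28},
  {"xyz": [0.074,-0.139,0.065],"roll": 36},
  {"xyz": [0.0854,-0.1584,0.06],"roll": 44},
], claw=0.05)

```text
time_s: 4.35
tool_pos: [619.7, 66.7, 165.7]
orientation: [0.519, 0.855, 0.0, 0.001]
force: [0.2, 0.2, -0.1]
width: 50.0
```

```bash
python3 s.py 6 scene top
```

```text
4.35 [619.7  66.7 165.7] psi 27.5 q6 68.7 [ 0.2  0.2 -0.1] [ 0.02 -0.01  0.01] 50.0
scene [347.6 141.2] 462 [534.2 226.9] 82.1 [33. 55.] r 88.5 ang 117.7
scene [353.  203.5] 391 [656.1 190.9] 158.6 [18. 64.] r 91.2 ang 27.7
```

View pics/scene6z.png

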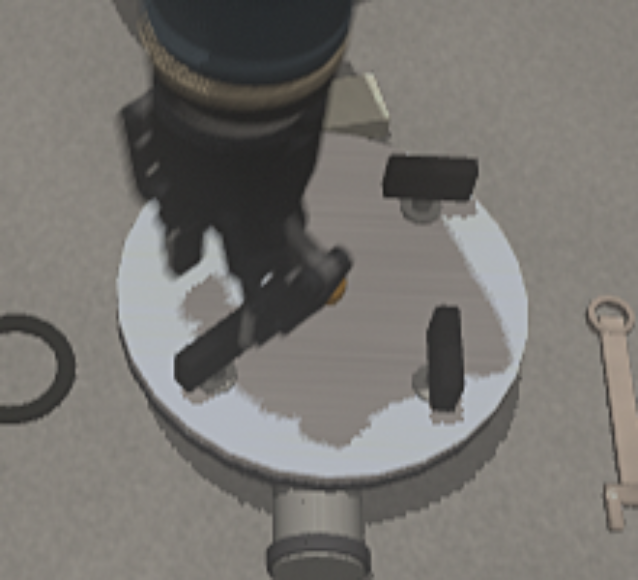

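Emit:
jog_arm([
  {"xyz": [0,0,-0.01],"roll": 0},
  {"xyz": [0,0,-0.035],"roll": 0},
  {"xyz": [0,0,-0.06],"roll": 0},
  {"xyz": [0,0,-0.06],"roll": 0},
  {"xyz": [0,0,-0.06],"roll": 0},
])

```text
time_s: 4.95
tool_pos: [617.4, 70.3, 105.2]
orientation: [0.521, 0.854, -0.0, -0.001]
force: [0.8, 0.0, -0.6]
width: 50.1
```

```bash
python3 s.py 7 scene
```

```text
4.95 [617.4  70.3 105.2] psi 27.3 q6 69.2 [ 0.8  0.  -0.6] [-0.03  0.05  0.03] 50.1
scene [347.7 141.1] 456 [534.  227.1] 81.2 [32. 55.] r 88.8 ang 117.7
scene [353.1 203.6] 387 [656.2 190.9] 158.6 [18. 64.] r 91.3 ang 27.7
```

View pics/scene7z.png

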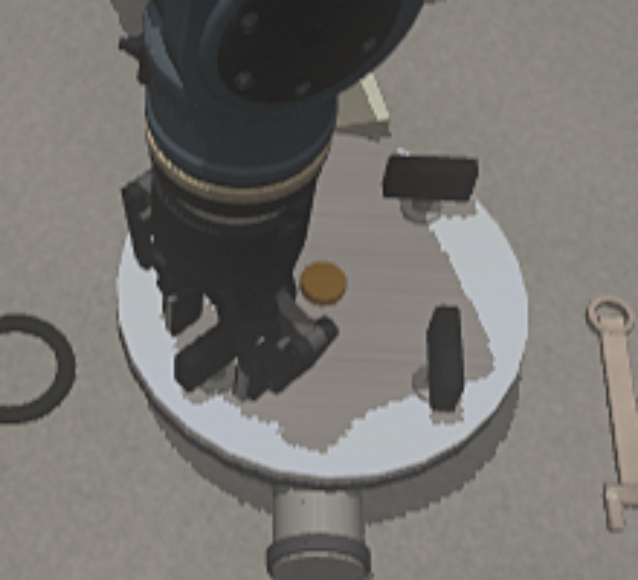

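Fingers straddle D. Close, then turn −44° in the next call.

Emit:
jog_arm([
  {"xyz": [0,0,0],"roll": 0},
  {"xyz": [0,0,0],"roll": 0},
  {"xyz": [0,0,0],"roll": 0},
  {"xyz": [0,0,0],"roll": 0},
  {"xyz": [0,0,0],"roll": 0},
  {"xyz": [0,0,0],"roll": 0},
], claw=0.0)

```text
time_s: 5.6
tool_pos: [618.2, 69.3, 106.4]
orientation: [0.521, 0.854, 0.0, 0.0]
force: [-2.7, 0.2, 7.2]
width: 13.4
```

```bash
python3 s.py 8
```

```text
5.6 [618.2  69.3 106.4] psi 27.3 q6 69.1 [-2.7  0.2  7.2] [ 0.02  0.47 -0.01] 13.4
```

Emit:
jog_arm([
  {"xyz": [0,0,0],"roll": -5},
  {"xyz": [0,0,0],"roll": -12},
  {"xyz": [0,0,0],"roll": -19},
  {"xyz": [0,0,0],"roll": -26},
  {"xyz": [0,0,0],"roll": -33},
  {"xyz": [0,0,0],"roll": -40},
  {"xyz": [0,0,0],"roll": -44},
  {"xyz": [0,0,0],"roll": -44},
  {"xyz": [0,0,0],"roll": -44},
])

```text
time_s: 6.5
tool_pos: [617.7, 69.3, 106.4]
orientation: [0.803, 0.596, 0.0, -0.0]
force: [-3.3, 0.1, 7.1]
width: 13.4
```

```bash
python3 s.py 9
```

```text
6.5 [617.7  69.3 106.4] psi -16.8 q6 113.2 [-3.3  0.1  7.1] [-0.07  0.8  -0.11] 13.4
```

Emit:
jog_arm([
  {"xyz": [0,0,0],"roll": 0},
  {"xyz": [0,0,0],"roll": 0},
  {"xyz": [0,0,0],"roll": 0},
  {"xyz": [0,0,0.02],"roll": 0},
  {"xyz": [0,0,0.055],"roll": 4},
  {"xyz": [0.0,0.0,0.065],"roll": 12},
  {"xyz": [0.005,0.03,0.065],"roll": 20},
  {"xyz": [0.012,0.06,0.065],"roll": 28},
  {"xyz": [0.02,0.08,0.065],"roll": 36},
  {"xyz": [0.0365,0.1,0.065],"roll": 44},
], claw=0.05)

```text
time_s: 7.5
tool_pos: [654.2, 170.4, 170.5]
orientation: [0.518, 0.855, -0.0, -0.0]
force: [-0.2, -0.0, 1.0]
width: 50.3
```

Emit:
jog_arm([
  {"xyz": [0,0.01,0],"roll": 8},
  {"xyz": [0,0.0219,0],"roll": 16},
  {"xyz": [0,0.0219,0],"roll": 24},
  {"xyz": [0,0.0219,0],"roll": 32},
  {"xyz": [0,0.0219,0],"roll": 40},
  {"xyz": [0,0.0219,0],"roll": 46},
  {"xyz": [0,0.0219,0],"roll": 46},
])

```text
time_s: 8.2
tool_pos: [654.5, 191.2, 170.1]
orientation: [0.145, 0.989, -0.0, -0.0]
force: [-1.1, -0.4, -0.2]
width: 49.7
```

```bash
python3 s.py 10 scene top
```

```text
8.2 [654.5 191.2 170.1] psi 73.4 q6 32.9 [-1.1 -0.4 -0.2] [ 0.06  0.03 -0.02] 49.7
scene [276.  138.1] 265 [498.2 105.4] 163.4 [15. 69.] r 88.3 ang -150.8
scene [353.1 203.5] 386 [656.1 190.9] 158.6 [18. 63.] r 91.2 ang 27.7
scene [273.8 199.8] 441 [619.4  68.4] 71.3 [27. 53.] r 91.4 ang -61.2
top [249.9 157.7] 343 [617.   69.4] 71.4 [19. 53.] r 89.4 ang -62.2
top [227.  229.3] 307 [495.2 105.9] 164.6 [16. 53.] r 90.7 ang -152.0
```

View pics/scene10z.png

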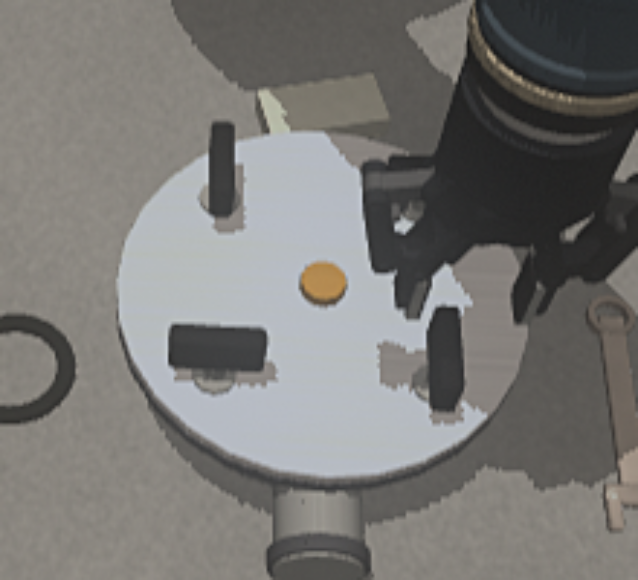

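View pics/top10z.png

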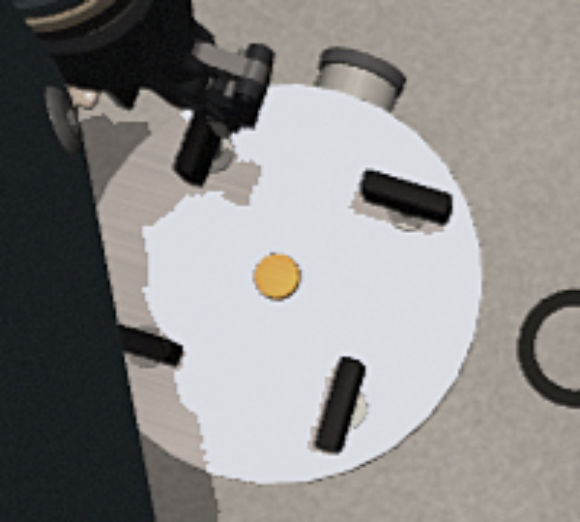

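Emit:
jog_arm([
  {"xyz": [0,0,-0.015],"roll": 0},
  {"xyz": [0,0,-0.04],"roll": 0},
  {"xyz": [0,0,-0.065],"roll": 0},
  {"xyz": [0,0,-0.065],"roll": 0},
  {"xyz": [0,0,-0.065],"roll": 0},
])

```text
time_s: 8.8
tool_pos: [654.4, 191.1, 105.5]
orientation: [0.146, 0.989, -0.0, -0.0]
force: [0.2, -0.0, 0.6]
width: 50.1
```

```bash
python3 s.py 11 scene
```

```text
8.8 [654.4 191.1 105.5] psi 73.2 q6 33.1 [ 0.2 -0.   0.6] [ 0.02 -0.04  0.03] 50.1
scene [275.9 138.3] 259 [498.5 105.2] 163.7 [15. 69.] r 88.2 ang -150.6
scene [273.7 199.9] 418 [619.6  68.2] 71.2 [27. 54.] r 91.7 ang -61.1
```

View pics/scene11z.png

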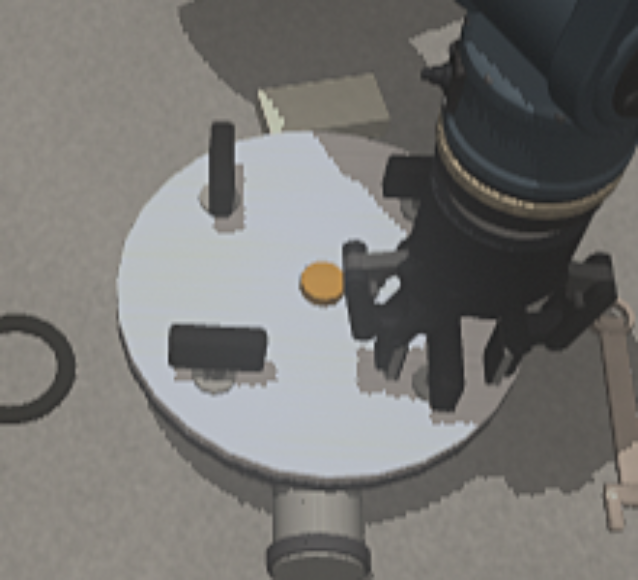

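Emit:
jog_arm([
  {"xyz": [0,0,0],"roll": 0},
  {"xyz": [0,0,0],"roll": 0},
  {"xyz": [0,0,0],"roll": 0},
  {"xyz": [0,0,0],"roll": 0},
  {"xyz": [0,0,0],"roll": 0},
  {"xyz": [0,0,0],"roll": 0},
], claw=0.0)

```text
time_s: 9.45
tool_pos: [655.2, 191.6, 106.5]
orientation: [0.145, 0.989, 0.001, 0.001]
force: [0.1, 0.3, 6.3]
width: 13.6
```

Emit:
jog_arm([
  {"xyz": [0,0,0],"roll": -5},
  {"xyz": [0,0,0],"roll": -12},
  {"xyz": [0,0,0],"roll": -19},
  {"xyz": [0,0,0],"roll": -26},
  {"xyz": [0,0,0],"roll": -33},
  {"xyz": [0,0,0],"roll": -38},
  {"xyz": [0,0,0],"roll": -41},
  {"xyz": [0,0,0],"roll": -43},
  {"xyz": [0,0,0],"roll": -44},
])

```text
time_s: 10.35
tool_pos: [654.6, 191.0, 106.5]
orientation: [0.506, 0.862, 0.0, 0.0]
force: [-1.8, -0.6, 8.1]
width: 13.2
```

```bash
python3 s.py 12
```

```text
10.35 [654.6 191.  106.5] psi 29.2 q6 77.1 [-1.8 -0.6  8.1] [-0.38  0.48  0.18] 13.2
```

Emit:
jog_arm([
  {"xyz": [0,0,0],"roll": -1},
  {"xyz": [0,0,0],"roll": -2},
  {"xyz": [0,0,0],"roll": -2},
])

```text
time_s: 10.65
tool_pos: [654.7, 190.9, 106.5]
orientation: [0.52, 0.854, 0.0, 0.001]
force: [-2.3, -2.5, 8.3]
width: 13.5
```

```bash
python3 s.py 13
```

```text
10.65 [654.7 190.9 106.5] psi 27.3 q6 79.0 [-2.3 -2.5  8.3] [-0.52  0.47  0.94] 13.5
```

Emit:
jog_arm([
  {"xyz": [0,0,0],"roll": -1},
  {"xyz": [0,0,0],"roll": -2},
  {"xyz": [0,0,0],"roll": -2},
])

```text
time_s: 10.95
tool_pos: [654.7, 190.8, 106.6]
orientation: [0.535, 0.845, -0.0, 0.001]
force: [-1.4, -3.2, 7.4]
width: 13.3
```

```bash
python3 s.py 14
```

```text
10.95 [654.7 190.8 106.6] psi 25.3 q6 81.0 [-1.4 -3.2  7.4] [-0.74  0.38  1.4 ] 13.3
```

Emit:
jog_arm([
  {"xyz": [0,0,0],"roll": -1},
  {"xyz": [0,0,0],"roll": -2},
  {"xyz": [0,0,0],"roll": -2},
])

```text
time_s: 11.25
tool_pos: [654.7, 190.8, 106.6]
orientation: [0.549, 0.836, -0.0, 0.001]
force: [-1.4, -4.7, 9.7]
width: 13.2
```

```bash
python3 s.py 15 scene
```

```text
11.25 [654.7 190.8 106.6] psi 23.4 q6 82.9 [-1.4 -4.7  9.7] [-0.78  0.35  2.16] 13.2
scene [275.9 138.2] 261 [498.3 105.3] 163.6 [15. 69.] r 88.3 ang -150.7
scene [273.3 200. ] 405 [619.7  67.5] 69.9 [27. 54.] r 92.4 ang -61.3
```

Emit:
jog_arm([
  {"xyz": [0,0,0],"roll": 0},
  {"xyz": [0,0,0],"roll": 0},
  {"xyz": [0,0,0],"roll": 0},
  {"xyz": [0,0,0.02],"roll": 0},
  {"xyz": [0,0,0.055],"roll": 4},
  {"xyz": [-0.02,-0.011,0.065],"roll": 12},
  {"xyz": [-0.05,-0.027,0.065],"roll": 20},
  {"xyz": [-0.09,-0.0485,0.065],"roll": 28},
  {"xyz": [-0.125,-0.067,0.065],"roll": 36},
  {"xyz": [-0.15,-0.081,0.065],"roll": 44},
], claw=0.05)

```text
time_s: 12.3
tool_pos: [502.0, 109.3, 170.2]
orientation: [0.194, 0.981, -0.0, -0.0]
force: [-0.3, -0.1, 0.2]
width: 50.0
```

Emit:
jog_arm([
  {"xyz": [-0.0084,-0.0044,0],"roll": 6},
  {"xyz": [-0.0084,-0.0044,0],"roll": 6},
  {"xyz": [-0.0084,-0.0044,0],"roll": 6},
])

```text
time_s: 12.6
tool_pos: [496.7, 106.0, 170.5]
orientation: [0.147, 0.989, 0.0, 0.0]
force: [-0.2, 0.5, 0.3]
width: 49.9
```

```bash
python3 s.py 16 scene top
```

```text
12.6 [496.7 106.  170.5] psi 73.1 q6 29.0 [-0.2  0.5  0.3] [ 0.01 -0.02  0.07] 49.9
scene [276.1 138.1] 277 [498.1 105.5] 163.5 [15. 71.] r 88.4 ang -150.9
scene [347.7 141.2] 461 [534.1 227. ] 82.1 [33. 55.] r 88.7 ang 117.7
scene [352.9 203.4] 381 [655.9 190.7] 122.0 [18. 63.] r 91.0 ang 27.6
scene [274.3 199.7] 484 [619.5  69.2] 73.9 [27. 53.] r 90.8 ang -60.9
```

View pics/scene16z.png

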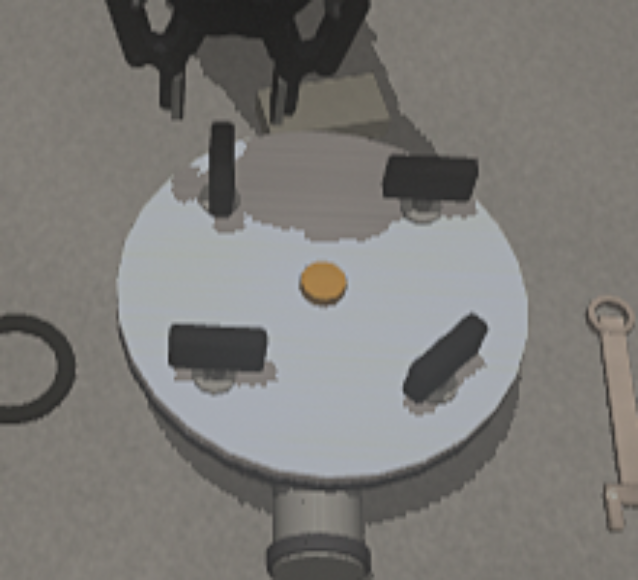

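View pics/top16z.png

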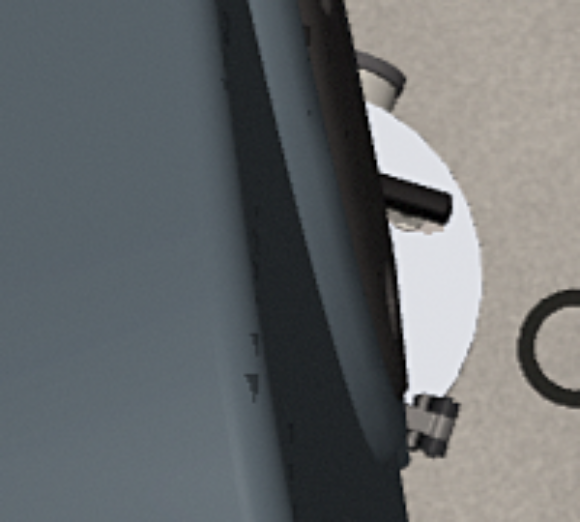

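Emit:
jog_arm([
  {"xyz": [0,0,-0.015],"roll": 0},
  {"xyz": [0,0,-0.04],"roll": 0},
  {"xyz": [0,0,-0.065],"roll": 0},
  {"xyz": [0,0,-0.065],"roll": 0},
  {"xyz": [0,0,-0.065],"roll": 0},
])

```text
time_s: 13.2
tool_pos: [496.4, 106.0, 105.2]
orientation: [0.146, 0.989, -0.0, -0.001]
force: [1.3, -0.3, 0.3]
width: 50.2
```

```bash
python3 s.py 17 scene
```

```text
13.2 [496.4 106.  105.2] psi 73.2 q6 28.8 [ 1.3 -0.3  0.3] [-0.   -0.03 -0.04] 50.2
scene [276.1 138.1] 277 [498.1 105.5] 163.5 [15. 71.] r 88.4 ang -150.9
scene [347.6 141.2] 460 [534. 227.] 81.7 [33. 55.] r 88.7 ang 117.7
scene [352.9 203.4] 380 [655.8 190.7] 121.9 [18. 63.] r 90.9 ang 27.7
scene [274.3 199.7] 482 [619.5  69.2] 73.9 [27. 53.] r 90.8 ang -60.9
```

View pics/scene17z.png

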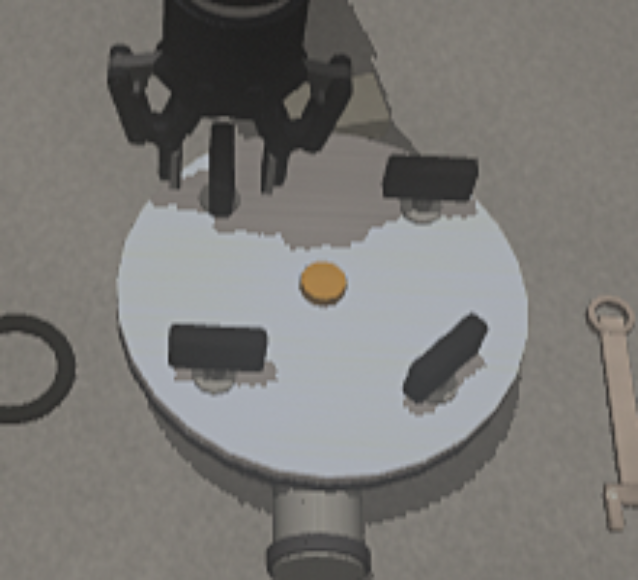

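C is nicely centred between the fingers. Close and turn to the stop plus about 5°.

Emit:
jog_arm([
  {"xyz": [0,0,0],"roll": 0},
  {"xyz": [0,0,0],"roll": 0},
  {"xyz": [0,0,0],"roll": 0},
  {"xyz": [0,0,0],"roll": 0},
  {"xyz": [0,0,0],"roll": 0},
  {"xyz": [0,0,0],"roll": 0},
], claw=0.0)

```text
time_s: 13.85
tool_pos: [496.7, 105.9, 106.2]
orientation: [0.146, 0.989, 0.0, 0.001]
force: [-0.0, -0.7, 6.8]
width: 13.6
```

Emit:
jog_arm([
  {"xyz": [0,0,0],"roll": -6},
  {"xyz": [0,0,0],"roll": -13},
  {"xyz": [0,0,0],"roll": -20},
  {"xyz": [0,0,0],"roll": -27},
  {"xyz": [0,0,0],"roll": -34},
  {"xyz": [0,0,0],"roll": -40},
  {"xyz": [0,0,0],"roll": -43},
  {"xyz": [0,0,0],"roll": -44},
])

```text
time_s: 14.65
tool_pos: [496.3, 105.4, 106.2]
orientation: [0.507, 0.862, -0.0, 0.001]
force: [-2.5, -3.0, 8.7]
width: 13.8
```

```bash
python3 s.py 18
```

```text
14.65 [496.3 105.4 106.2] psi 29.1 q6 72.9 [-2.5 -3.   8.7] [-0.61  0.49  0.16] 13.8
```

Emit:
jog_arm([
  {"xyz": [0,0,0],"roll": -2},
  {"xyz": [0,0,0],"roll": -4},
  {"xyz": [0,0,0],"roll": -5},
  {"xyz": [0,0,0],"roll": -5},
])

```text
time_s: 15.05
tool_pos: [496.3, 105.4, 106.3]
orientation: [0.542, 0.84, -0.0, 0.001]
force: [-2.9, -3.5, 9.6]
width: 13.3
```

```bash
python3 s.py 19
```

```text
15.05 [496.3 105.4 106.3] psi 24.4 q6 77.7 [-2.9 -3.5  9.6] [-0.83  0.43  1.67] 13.3
```

Emit:
jog_arm([
  {"xyz": [0,0,0],"roll": 0},
  {"xyz": [0,0,0],"roll": 0},
  {"xyz": [0,0,0],"roll": 0},
  {"xyz": [0,0,0.02],"roll": 0},
  {"xyz": [0,0,0.055],"roll": 4},
  {"xyz": [0,0,0.065],"roll": 12},
  {"xyz": [0.003,0.01,0.065],"roll": 20},
  {"xyz": [0.006,0.02,0.065],"roll": 28},
  {"xyz": [0.009,0.03,0.065],"roll": 36},
  {"xyz": [0.012,0.04,0.065],"roll": 44},
], claw=0.05)

```text
time_s: 16.05
tool_pos: [508.2, 146.2, 170.2]
orientation: [0.186, 0.983, -0.0, -0.0]
force: [-0.0, -0.5, 0.2]
width: 49.6
```

Emit:
jog_arm([
  {"xyz": [0.003,0.01,0],"roll": 8},
  {"xyz": [0.006,0.02,0],"roll": 16},
  {"xyz": [0.009,0.03,0],"roll": 24},
  {"xyz": [0.012,0.04,0],"roll": 32},
  {"xyz": [0.015,0.05,0],"roll": 40},
  {"xyz": [0.018,0.06,0],"roll": 48},
  {"xyz": [0.021,0.07,0],"roll": 56},
  {"xyz": [0.024,0.08,0],"roll": 64},
  {"xyz": [0.0245,0.0819,0],"roll": 72},
  {"xyz": [0.0245,0.0819,0],"roll": 80},
])

```text
time_s: 17.05
tool_pos: [532.7, 228.2, 169.9]
orientation: [-0.49, 0.872, 0.0, -0.0]
force: [0.5, -0.3, -0.3]
width: 49.9
```

Emit:
jog_arm([
  {"xyz": [0,0,0],"roll": 8},
  {"xyz": [0,0,0],"roll": 15},
  {"xyz": [0,0,0],"roll": 15},
  {"xyz": [0,0,0],"roll": 15},
])

```text
time_s: 17.45
tool_pos: [532.6, 227.7, 170.1]
orientation: [-0.595, 0.804, 0.0, -0.0]
force: [-0.3, 0.1, -0.2]
width: 50.2
```

```bash
python3 s.py 20 scene top
```

```text
17.45 [532.6 227.7 170.1] psi 163.1 q6 -49.9 [-0.3  0.1 -0.2] [-0.04  0.    0.02] 50.2
scene [276.  137.9] 381 [497.7 105.5] 126.3 [24. 61.] r 88.7 ang -151.0
scene [352.9 203.4] 381 [655.9 190.7] 122.0 [18. 63.] r 91.0 ang 27.6
scene [274.3 199.7] 482 [619.5  69.2] 73.9 [27. 53.] r 90.8 ang -60.9
top [179.4 137.3] 405 [652.9 191.9] 116.5 [24. 53.] r 88.9 ang 29.2
top [249.8 157.7] 348 [617.   69.7] 71.3 [19. 54.] r 89.2 ang -62.1
top [226.8 229.4] 310 [495.  106.2] 118.1 [16. 54.] r 90.8 ang -152.2
```

View pics/scene20z.png

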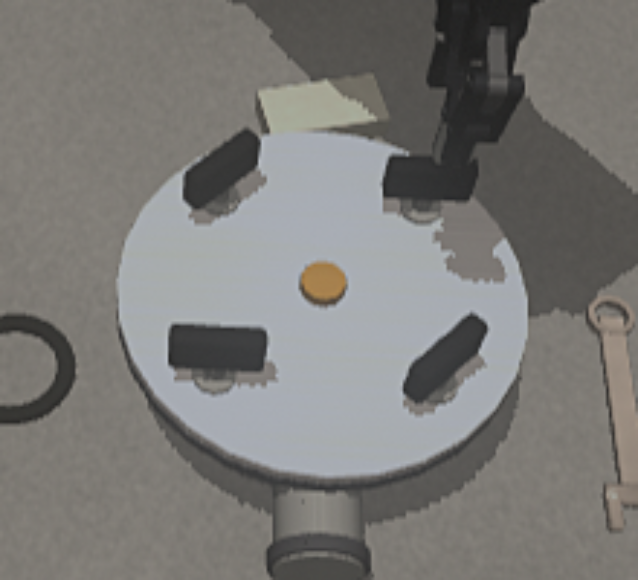

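View pics/top20z.png

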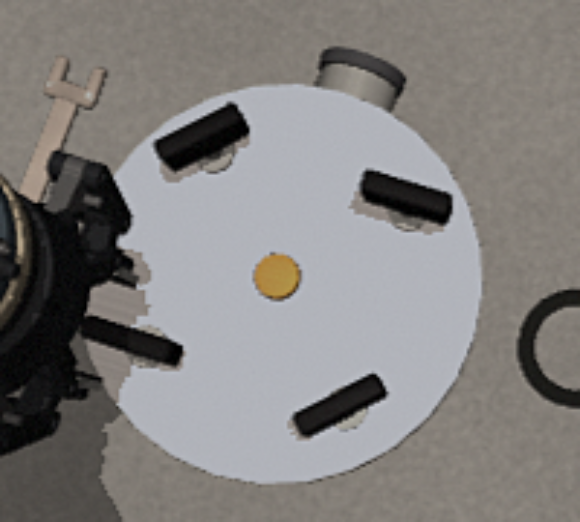

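A and C are tangential (116.5°, 118.1° against an expected 118.4°). Now B.

Emit:
jog_arm([
  {"xyz": [0,0,-0.015],"roll": 0},
  {"xyz": [0,0,-0.04],"roll": 0},
  {"xyz": [0,0,-0.065],"roll": 0},
  {"xyz": [0,0,-0.065],"roll": 0},
  {"xyz": [0,0,-0.065],"roll": 0},
])

```text
time_s: 18.05
tool_pos: [532.5, 227.7, 105.6]
orientation: [-0.596, 0.803, 0.0, -0.0]
force: [0.5, 0.1, 1.2]
width: 49.8
```

Emit:
jog_arm([
  {"xyz": [0,0,0],"roll": 0},
  {"xyz": [0,0,0],"roll": 0},
  {"xyz": [0,0,0],"roll": 0},
  {"xyz": [0,0,0],"roll": 0},
  {"xyz": [0,0,0],"roll": 0},
  {"xyz": [0,0,0],"roll": 0},
], claw=0.0)

```text
time_s: 18.65
tool_pos: [532.2, 228.3, 106.6]
orientation: [-0.597, 0.802, 0.001, 0.001]
force: [-5.8, 1.3, 6.5]
width: 13.3
```

```bash
python3 s.py 21
```

```text
18.65 [532.2 228.3 106.6] psi 163.3 q6 -50.1 [-5.8  1.3  6.5] [ 0.41  1.05 -0.11] 13.3
```

Emit:
jog_arm([
  {"xyz": [0,0,0],"roll": -6},
  {"xyz": [0,0,0],"roll": -13},
  {"xyz": [0,0,0],"roll": -20},
  {"xyz": [0,0,0],"roll": -27},
  {"xyz": [0,0,0],"roll": -34},
  {"xyz": [0,0,0],"roll": -40},
  {"xyz": [0,0,0],"roll": -43},
  {"xyz": [0,0,0],"roll": -44},
])

```text
time_s: 19.45
tool_pos: [532.3, 228.2, 106.7]
orientation: [-0.252, 0.968, 0.001, 0.0]
force: [-4.9, 1.6, 8.2]
width: 13.4
```

```bash
python3 s.py 22
```

```text
19.45 [532.3 228.2 106.7] psi 119.2 q6 -6.0 [-4.9  1.6  8.2] [0.09 0.92 0.13] 13.4
```

Emit:
jog_arm([
  {"xyz": [0,0,0],"roll": -2},
  {"xyz": [0,0,0],"roll": -4},
  {"xyz": [0,0,0],"roll": -5},
  {"xyz": [0,0,0],"roll": -5},
])

```text
time_s: 19.85
tool_pos: [532.5, 228.3, 106.8]
orientation: [-0.211, 0.977, 0.0, 0.001]
force: [-4.1, 0.2, 7.1]
width: 13.5
```

```bash
python3 s.py 23
```

```text
19.85 [532.5 228.3 106.8] psi 114.4 q6 -1.2 [-4.1  0.2  7.1] [0.08 0.76 1.58] 13.5
```

Emit:
jog_arm([
  {"xyz": [0,0,0],"roll": 0},
  {"xyz": [0,0,0],"roll": 0},
  {"xyz": [0,0,0],"roll": 0},
  {"xyz": [0,0,0.02],"roll": 0},
  {"xyz": [0,0,0.055],"roll": 4},
  {"xyz": [0.017,-0.032,0.065],"roll": 12},
  {"xyz": [0.036,-0.068,0.065],"roll": 20},
  {"xyz": [0.055,-0.104,0.065],"roll": 28},
  {"xyz": [0.074,-0.139,0.065],"roll": 36},
  {"xyz": [0.0854,-0.1584,0.065],"roll": 44},
], claw=0.05)

```text
time_s: 20.85
tool_pos: [619.1, 66.5, 170.2]
orientation: [-0.563, 0.827, -0.0, 0.0]
force: [0.2, 0.1, -0.0]
width: 49.9
```

Emit:
jog_arm([
  {"xyz": [0,0,0],"roll": 5},
  {"xyz": [0,0,0],"roll": 5},
  {"xyz": [0,0,0],"roll": 5},
])

```text
time_s: 21.15
tool_pos: [617.9, 69.3, 170.1]
orientation: [-0.596, 0.803, 0.0, -0.0]
force: [0.3, 0.5, -0.7]
width: 50.0
```

```bash
python3 s.py 24 scene top
```

```text
21.15 [617.9  69.3 170.1] psi 163.1 q6 -66.7 [ 0.3  0.5 -0.7] [-0.03 -0.01  0.02] 50.0
scene [347.7 141.2] 457 [534.2 227. ] 18.6 [32. 57.] r 88.6 ang 117.6
scene [352.9 203.2] 395 [655.5 190.8] 122.3 [18. 63.] r 90.7 ang 27.8
top [155.2 207.1] 360 [531.3 227.9] 30.2 [18. 56.] r 90.8 ang 119.0
top [226.8 229.4] 303 [495.  106.3] 117.9 [16. 53.] r 90.7 ang -152.3
```

View pics/scene24z.png

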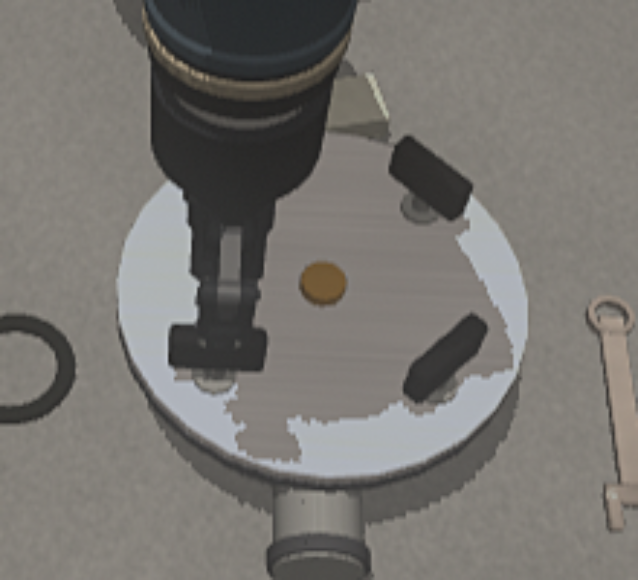

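B is home, tangential. The gripper is over D.

Emit:
jog_arm([
  {"xyz": [0,0,-0.015],"roll": 0},
  {"xyz": [0,0,-0.04],"roll": 0},
  {"xyz": [0,0,-0.065],"roll": 0},
  {"xyz": [0,0,-0.065],"roll": 0},
  {"xyz": [0,0,-0.065],"roll": 0},
])

```text
time_s: 21.75
tool_pos: [617.8, 69.8, 105.7]
orientation: [-0.597, 0.802, 0.0, -0.0]
force: [-0.5, 0.3, 0.2]
width: 49.7
```

Emit:
jog_arm([
  {"xyz": [0,0,0],"roll": 0},
  {"xyz": [0,0,0],"roll": 0},
  {"xyz": [0,0,0],"roll": 0},
  {"xyz": [0,0,0],"roll": 0},
  {"xyz": [0,0,0],"roll": 0},
  {"xyz": [0,0,0],"roll": 0},
], claw=0.0)

```text
time_s: 22.35
tool_pos: [617.9, 69.7, 106.7]
orientation: [-0.597, 0.802, 0.0, 0.001]
force: [-3.6, 2.1, 6.8]
width: 13.2
```

```bash
python3 s.py 25
```

```text
22.35 [617.9  69.7 106.7] psi 163.3 q6 -66.9 [-3.6  2.1  6.8] [ 0.31  0.79 -0.12] 13.2
```

Emit:
jog_arm([
  {"xyz": [0,0,0],"roll": -6},
  {"xyz": [0,0,0],"roll": -13},
  {"xyz": [0,0,0],"roll": -20},
  {"xyz": [0,0,0],"roll": -27},
  {"xyz": [0,0,0],"roll": -34},
  {"xyz": [0,0,0],"roll": -40},
  {"xyz": [0,0,0],"roll": -43},
  {"xyz": [0,0,0],"roll": -44},
])

```text
time_s: 23.15
tool_pos: [617.8, 69.8, 106.7]
orientation: [-0.252, 0.968, 0.0, 0.0]
force: [-5.5, 2.0, 6.9]
width: 13.4
```

```bash
python3 s.py 26
```

```text
23.15 [617.8  69.8 106.7] psi 119.2 q6 -22.8 [-5.5  2.   6.9] [0.3  0.88 0.16] 13.4
```

Emit:
jog_arm([
  {"xyz": [0,0,0],"roll": -2},
  {"xyz": [0,0,0],"roll": -4},
  {"xyz": [0,0,0],"roll": -5},
  {"xyz": [0,0,0],"roll": -5},
])

```text
time_s: 23.55
tool_pos: [617.6, 69.8, 106.8]
orientation: [-0.211, 0.977, 0.0, 0.0]
force: [-5.3, 0.9, 8.4]
width: 13.1
```

```bash
python3 s.py 27
```

```text
23.55 [617.6  69.8 106.8] psi 114.4 q6 -18.0 [-5.3  0.9  8.4] [0.05 1.06 1.75] 13.1
```

At the stop. Release, lift and back away for a clear view.

Emit:
jog_arm([
  {"xyz": [0,0,0],"roll": 0},
  {"xyz": [0,0,0],"roll": 0},
  {"xyz": [0,0,0],"roll": 0},
  {"xyz": [0,0,0.02],"roll": 0},
  {"xyz": [0,0,0.055],"roll": 0},
  {"xyz": [0,0,0.1],"roll": 0},
  {"xyz": [-0.03,-0.03,0.12],"roll": 0},
  {"xyz": [-0.07,-0.06,0.12],"roll": 0},
  {"xyz": [-0.1,-0.09,0.12],"roll": 0},
  {"xyz": [-0.13,-0.12,0.12],"roll": 0},
], claw=0.05)

```text
time_s: 24.55
tool_pos: [486.7, -51.6, 225.5]
orientation: [-0.21, 0.978, -0.0, 0.0]
force: [0.6, -0.9, 0.4]
width: 49.8
```

Emit:
jog_arm([
  {"xyz": [-0.03,-0.03,0],"roll": 0},
  {"xyz": [-0.06,-0.06,0],"roll": 0},
  {"xyz": [-0.08,-0.09,0],"roll": 0},
  {"xyz": [-0.08,-0.12,0],"roll": 0},
  {"xyz": [-0.08,-0.15,0],"roll": 0},
  {"xyz": [-0.08,-0.15,0],"roll": 0},
  {"xyz": [-0.08,-0.15,0],"roll": 0},
])

```text
time_s: 25.25
tool_pos: [407.8, -201.1, 225.2]
orientation: [-0.209, 0.978, 0.0, -0.0]
force: [0.7, 0.7, 0.5]
width: 50.0
```

```bash
python3 s.py 28 scene top
```

```text
25.25 [ 407.8 -201.1  225.2] psi 114.2 q6 -50.4 [0.7 0.7 0.5] [-0.01 -0.   -0.03] 50.0
scene [276. 138.] 386 [498.  105.4] 126.9 [25. 61.] r 88.5 ang -150.9
scene [347.8 141.1] 447 [533.9 227.3] 19.6 [31. 57.] r 89.0 ang 117.7
scene [274.5 199.8] 442 [619.8  69.5] 23.5 [22. 58.] r 90.7 ang -60.6
scene [352.9 203.4] 381 [655.9 190.7] 122.0 [18. 63.] r 91.0 ang 27.6
top [179.5 137.3] 410 [652.8 191.7] 116.5 [24. 53.] r 88.7 ang 29.1
top [249.7 157.6] 303 [617.2  69.8] 26.9 [15. 57.] r 89.2 ang -62.0
top [155.3 207.1] 366 [531.3 227.7] 30.4 [18. 56.] r 90.6 ang 119.1
top [226.9 229.4] 312 [495.  106.1] 118.0 [16. 54.] r 90.8 ang -152.2
```

View pics/scene28z.png

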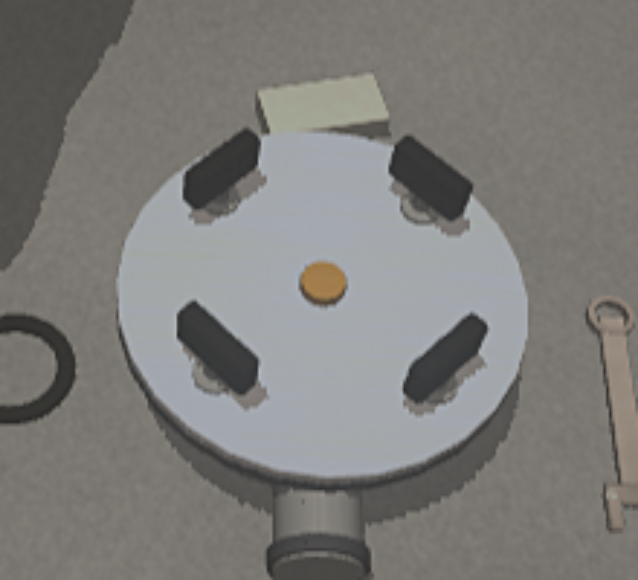

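View pics/top28z.png

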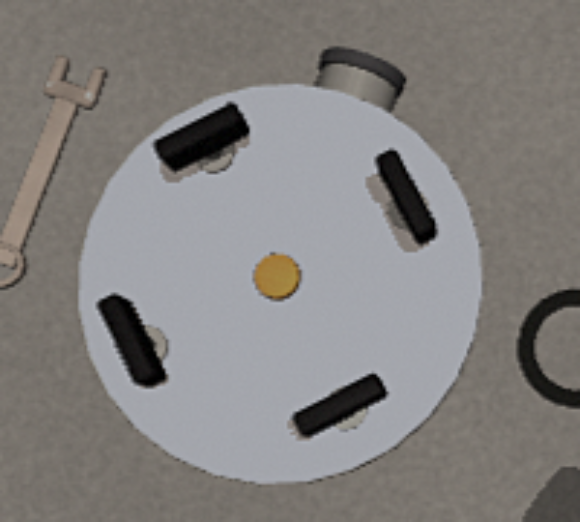

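All four bars are tangential, and the arm is clear.

```bash
python3 -c "
from bench import robot
print(robot.finish_job())"
```

```text
the job is handed in; nothing more can be done
None
```

All four tee handles are turned home to their stops in the order you asked, and the job was handed in at about 25 s of the 67 s allowed.

- **First pass:** I gripped B and then D, and turned each to the half-tight position (gripper at 45° from the line to the cover's centre). In the picture D measured about 71° against an ideal of 73.4°, so within roughly 2°.
- **Second pass:** I turned A then C home, followed by B then D. I drove each one about 5° past the nominal stop angle. The twisting moment rose from about 0.15 N m to between 1.6 and 2.2 N m, which shows each handle was against its hard stop.
- **Final pictures, arm clear:** In the top view the bars measured 116.5° (A), 118.0° (C), 30.4° (B) and 26.9° (D). Ideal is 118.4° for A and C, and 28.4° for B and D.
- **Disagreement:** The slanted scene camera's angles are off by up to about 9° because it also sees the sides of the bars. For the final angle I relied on the stop contact and the top view.
- **Forces:** The readings I took stayed around 10 N or less, and nothing else was seen to move.

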